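# Right an upside-down rivet case and stand it in the sloping rack

## Task

The orange-lidded rivet case lies upside down on the bench and its lid is only slipped on. Turn it over while pinching lid and base together, so that they never come apart, and leave it standing lengthwise in the blue rack: one short end on the ledge, leaning back squarely on both rails with the base against them and the orange lid facing outwards and up. The wooden rest of the same shape may be used to change your grip; leave the red can, the steel block, the white bottle and the screwdriver where they are.

Things in the scene. Friction and masses are not known exactly. Their poses are not given: they have to be found in the camera images.
- lid: Orange slip-on lid: a tray 92 (x) x 60 (y) x 20 mm outside, 3 mm plate, 2.5 mm skirt. It covers all but the last 8 mm of the base; nothing latches it, it lifts off freely. Origin at the centre of its outer flat face; z points from there into the case, towards the base (so up at the start: the case lies on its lid). 0.06 kg
- base: Grey lower half, holding the rivets: 84 (x) x 52 (y) x 25 mm, inside the lid with 1.5 mm play. Origin at the centre of its rim, which bears on the inside of the lid's plate 3 mm from the lid's origin; z points from rim to its outer floor, as the lid's z. Closed case: 92 x 60 x 28 mm. About 0.16 kg. Both ends of the case are alike
- prop: Wooden sloping rest, for changing grip. Fixed, 100 x 72 mm on plan, origin at the centre of its underside, y across. Front faces its -x. Two parallel 10 mm wide rails, 44 mm clear between them (open above and behind), climb at 50 degrees from horizontal towards its +x. 
- prop_foot (a point): Middle of the line where ledge meets rail face, at x = -12, z = 30 mm in the body's frame, axes as the body's. From it the rails run 75 mm up the slope and a 64 mm wide ledge stands 28 mm square out from them. With the case leaning there lid against the rails, the lid's origin is at x = 17.6, z = 65.2 mm in the rest's frame
- rack: Blue sloping rack with aluminium rails, the destination; same shape as the wooden rest. Fixed, 100 x 72 mm on plan, origin at the centre of its underside, y across. Front faces its -x. Two parallel 10 mm wide rails, 44 mm clear between them (open above and behind), climb at 50 degrees from horizontal towards its +x. 
- rack_foot (a point): Middle of the line where ledge meets rail face, at x = -12, z = 30 mm in the body's frame, axes as the body's. From it the rails run 75 mm up the slope and a 64 mm wide ledge stands 28 mm square out from them. With the case home, base against the rails and lid outwards, the lid's origin is at x = -3.9, y = 0, z = 83.2 mm in the rack's frame
- can: Bystander: red can standing near one end of the case, 56 mm across, 85 mm high; origin at the centre of its underside. Loose
- barblock: Bystander: dark steel block 42 x 42 x 30 mm with a 26 mm square boss on top (44 mm high in all), near the other end of the case; origin at the centre of its underside. Loose
- glue: Bystander: slim white bottle with a yellow cap standing beside the blue rack, 36 mm across, 100 mm high, 90 to 105 mm from the rack's origin along the rack's +y; origin at the centre of its underside. Loose, light and easily tipped
- driver: Bystander: screwdriver with a red handle, 190 mm long, lying along its x axis near the far edge of the work; origin near the middle of its length, at its underside. Loose
Mind the look-alikes: they are no part of the job. Several things look just like the lid: the one meant starts farthest to the robot's left. Leave any green look-alike of the base alone.

How it is judged:
By the outcome, as a careful person would: the job done as asked, in the order asked, and still so for the second after the job is handed in, with the robot touching nothing.
It also fails if it takes over 64 s, if anything falls off the work surface, if the arm or the gripper's body presses on something with over 40 N, if the wrist force passes 120 N, or if a joint passes its speed limit or range.

## Robot

A 6-joint arm with a two-finger parallel gripper is mounted at the origin on the work surface. World frame = base frame: x ahead of the robot, y to its left, z up, the work surface at z = 0. Lengths are in m, angles in rad, forces in N, time in s.
With the tool pointing down it reaches from about 0.325 to 0.775 m from the base axis. Payload 5.5 kg.
Tool frame: the origin (TCP) lies where the fingers leave the gripper's body, on its centre line; the fingertips stand 73 mm ahead of it and the grasp point (between the pads) lies 54 mm ahead of it; z points along the fingers, y is the line along which they close (so a half turn about z gives the same grasp; the last joint's range is limited). The gripper opens to 85 mm and grips with 20 to 120 N. Pads are 22 mm wide; open, the fingers measure 114 mm over their backs; the gripper's body (76 mm by 85 mm) begins 54 mm behind the grasp point. The pads swing forward as they close: fully open they stand 13 mm farther back than shut.
Start: joints at [1.178, 0.091, 1.231, -0, 1.82, -0.057], TCP at [0.198, 0.567, 0.304] pointing down, gripper open.
Joint ranges: [-2.87, 2.87], [-0.86, 2.18], [0.17, 2.46], [-1.51, 4.65], [0.06, 2.69], [-2.65, 2.65]. Speed limits (rad/s): [2.57, 2.57, 3.01, 3.14, 3.14, 3.14].

## Interface

Orientations are given as a unit quaternion [w, x, y, z].
In Python, from workcell import robot, snapshot, sign_off, finder gives the robot as it stands.
- The arm moves only by the tool apply_moves, never from a script. Its argument "series" is a list of rows, each a list of 7 numbers: the shift along the tool's x, y, z in cm, then the turn, a rotation vector about the tool's x, y, z in degrees, then the opening, from 0 (shut) to 1 (fully open). In form: [[tx, ty, tz, wx, wy, wz, jaw], ...]. A call has 1 to 8 rows; each row shifts and turns the commanded pose from where the row before left it, along the tool's axes as they then stand; what a row does not reach is not made up. A row lasts 1/12 s, in which the tool goes at most 41.7 mm and 7.16 degrees, less where a joint would pass 70% of its speed; a pose out of reach is approached as far as the arm can. A call is refused whole if a number of a shift passes 4.17 or a number of a turn 7.16, either way. A call with a gripper value outside its range is refused whole. The fingers move at their own pace and stop on an object; "force" is the grip in N (left out, the last holds). Time passes only in rows, so rows that do not move let the fingers close. It gives the time, the measured TCP pose, the force, the opening and the grip force at its end, in the units of the state.
- robot.get_state(): the state, without advancing time (a new reading comes with each control period).
- snapshot(name): name is "scene" or "top" or "wrist"; returns a dict with "image" (420x560x3 uint8, red, green, blue), "z_map" (420x560 float32, m along the optical axis (not along the pixel's ray), 0 where there is no reading), "fx", "fy", "cx", "cy" (pixels), "world_from_camera" (4x4, takes a point from camera to world coordinates). Camera axes: x right, y down, z forward; pixel columns grow to the right and rows downward; lengths in m; the calibration is good to about 2 mm. The wrist camera is an equidistant fisheye: a pixel r from the principal point sees the ray r / f radians off the axis. A picture is of the moment at which its call begins.
- sign_off(): hands the job in; it is judged then, once.
Trained networks look in the newest picture that a camera, given by its name, has taken for a name from the list of things; names that differ only in an ending like _2 or _b are one class to them, and where a whole thing is asked for, a point or a joint stands for the part that bears it (a point fixed in the world has none). Each returns a list of dicts, best first, with "score" (0 to 1); they miss things now and then, are a little off and sometimes report something else, mostly with a low value. They report only what shows in the picture. A call takes as long as a camera call. They do not tell look-alikes from the thing itself.
- finder.search_frame(camera, name): "rect" ([left, top, width, height] in pixels, round what is visible of it).
- finder.cut_out(camera, name): "mask" (420x560 bool, what is visible of it) and "rect" ([left, top, width, height] in pixels, round what is visible of it).
- finder.tip_of(camera, name): "location" ([column, row] in pixels: a listed point, or the origin of a listed thing).
The state is a dict: "clock": time; "joint_pos": joint angles; "qd": joint speeds; "tau": joint torques, N m; "tcp_pos": TCP position; "ee_rot": TCP orientation; "force": force on the tool from outside, world axes, zero at the start; "ft_torque": the same for the moment, N m; "finger_gap": opening from 0.0 (shut) to 1.0 (fully open); "finger_force": force on a finger pad.
Only numpy, scipy, OpenCV 4.12 (cv2) and the standard library are available. Lean on these libraries where they do the work, as an engineer would, in place of code of your own. Each camera call takes 0.05 s, during which the arm holds its last target. There are 200 camera calls.

## Working session

There is one attempt and no reset: what is moved stays moved. The work goes in short steps, Python scripts to look and compute and a tool call to move; the robot and the scene stay as the last step left them, time stands still between calls to the robot, and variables do not carry over. Pictures are saved under pics/ and viewed, at most 10 in all, crops included, and the job is handed in when it is done.

Besides the shell and the picture viewer there is one more tool, called as name(argument=value, ...), one argument or row to a line, values as JSON. apply_moves: Moves the arm, as the interface text tells. Its arguments: {"type":"object","properties":{"series":{"type":"array","items":{"type":"array","items":{"type":"number"}}},"force":{"type":"number"}},"required":["series"]}

```bash
ls; mkdir -p pics
cat > h.py <<'E'
import numpy as np, cv2
from scipy.spatial.transform import Rotation as R
from workcell import robot, snapshot, sign_off, finder
def save(s,n): cv2.imwrite('pics/'+n, cv2.cvtColor(s['image'],cv2.COLOR_RGB2BGR))
def cloud(s):
    z=s['z_map']; v,u=np.mgrid[:z.shape[0],:z.shape[1]]
    P=np.stack([(u-s['cx'])/s['fx']*z,(v-s['cy'])/s['fy']*z,z],-1)
    T=s['world_from_camera']; W=P@T[:3,:3].T+T[:3,3]; W[z<=0]=np.nan
    return W
E
python3 - <<'E'
from h import *
for n in ['scene','top']:
    s=snapshot(n); save(s,n+'.png'); W=cloud(s); np.save(n+'.npy',W); np.save(n+'_im.npy',s['image'])
    print(n,s['world_from_camera'].round(3).tolist(),s['fx'])
    for o in ['lid','base','prop','rack','can','barblock','glue','driver','rack_foot','prop_foot']:
        if 'foot' in o:
            for d in finder.tip_of(n,o)[:3]:
                c,r=map(int,d['location']);print(o,round(d['score'],2),c,r,W[r,c].round(3))
        else:
            for d in finder.cut_out(n,o)[:4]:
                print(o,round(d['score'],2),d['rect'],np.nanmedian(W[d['mask']],0).round(3))
E
```

```text
pics
scene [[-0.286, 0.763, -0.58, 1.067], [0.958, 0.231, -0.169, 0.158], [0.005, -0.604, -0.797, 0.811], [0.0, 0.0, 0.0, 1.0]] 476.18925861395945
lid 0.81 [277.0, 194.8, 35.6, 36.2] [0.501 0.004 0.011]
lid 0.79 [179.6, 107.1, 39.8, 36.8] [ 0.275 -0.305  0.006]
lid 0.76 [197.7, 156.0, 46.6, 39.6] [ 0.414 -0.196  0.004]
base 0.62 [281.2, 189.9, 32.9, 36.5] [ 0.469 -0.002  0.027]
base 0.6 [337.9, 162.6, 41.0, 31.0] [0.351 0.103 0.023]
base 0.59 [211.8, 229.8, 41.2, 43.6] [ 0.607 -0.088  0.024]
prop 0.63 [129.4, 189.8, 64.5, 62.5] [ 0.6   -0.248  0.016]
rack 0.62 [384.4, 228.7, 57.1, 52.7] [0.538 0.251 0.016]
can 0.68 [273.4, 143.1, 27.9, 44.3] [ 0.391 -0.04   0.066]
glue 0.98 [396.9, 189.1, 18.5, 41.8] [0.441 0.22  0.057]
driver 0.71 [222.3, 292.7, 97.5, 43.6] [ 0.715 -0.01   0.021]
rack_foot 0.7 403 255 [0.53  0.233 0.035]
prop_foot 0.97 165 225 [ 0.591 -0.242  0.024]
top [[0.003, -0.986, 0.169, 0.28], [-1.0, -0.002, 0.005, 0.01], [-0.005, -0.169, -0.986, 1.19], [0.0, 0.0, 0.0, 1.0]] 468.8584705253228
lid 0.92 [394.0, 266.1, 34.6, 41.6] [ 0.277 -0.305  0.003]
lid 0.85 [349.9, 213.3, 30.9, 36.6] [ 0.416 -0.195  0.003]
lid 0.42 [280.5, 217.0, 27.0, 13.7] [ 0.434 -0.028  0.018]
base 0.75 [313.9, 145.4, 20.8, 35.0] [ 0.595 -0.091  0.024]
base 0.74 [272.8, 188.0, 34.1, 42.9] [ 0.464 -0.002  0.027]
base 0.69 [230.5, 249.1, 33.8, 22.4] [0.341 0.1   0.024]
prop 0.88 [362.7, 140.3, 46.0, 39.3] [ 0.594 -0.247  0.011]
rack 0.61 [168.7, 170.6, 47.6, 37.9] [0.526 0.249 0.01 ]
can 0.7 [295.7, 237.2, 23.9, 23.3] [ 0.369 -0.044  0.083]
barblock 0.74 [264.1, 165.1, 21.7, 18.8] [0.557 0.036 0.03 ]
glue 0.7 [191.1, 216.6, 17.2, 14.5] [0.425 0.214 0.067]
driver 0.88 [246.9, 112.2, 69.0, 13.9] [ 0.706 -0.02   0.022]
rack_foot 0.88 196 186 [0.526 0.233 0.034]
prop_foot 0.77 381 162 [ 0.593 -0.238  0.021]
```

Run:
```python
import cv2
a=cv2.imread('pics/scene.png')[90:350,110:470]; cv2.imwrite('pics/s2.png',cv2.resize(a,None,fx=2.2,fy=2.2,interpolation=cv2.INTER_CUBIC))
a=cv2.imread('pics/top.png')[100:320,150:440]; cv2.imwrite('pics/t2.png',cv2.resize(a,None,fx=2.6,fy=2.6,interpolation=cv2.INTER_CUBIC))
```

```text
(no output)
```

View pics/s2.png

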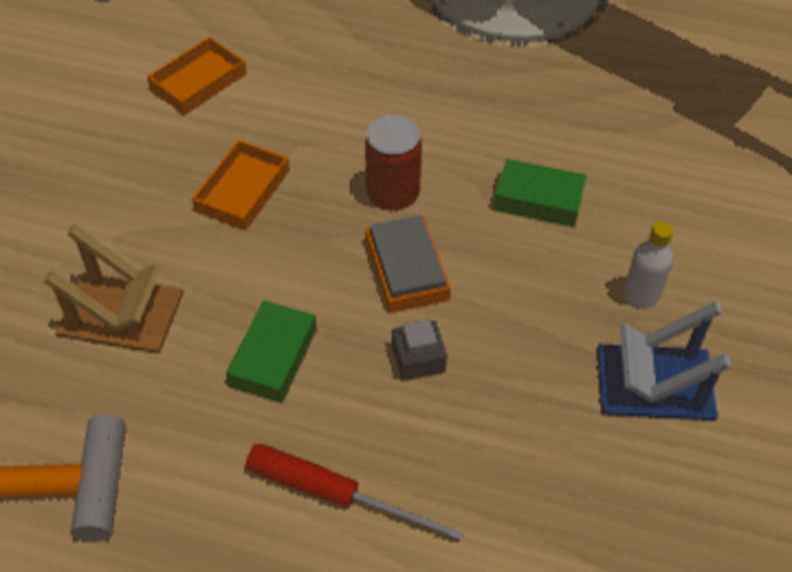

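View pics/t2.png

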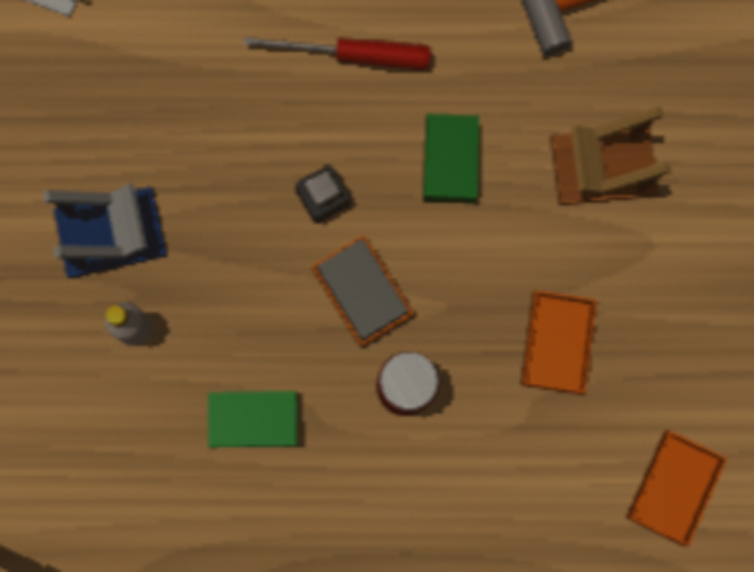

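The case is the grey-topped, orange-rimmed box at top-crop (362,292), which is top pixel (289,212). Possible confusions are the two orange trays at (365,232) and (410,288), and the green boxes at (323,161) and (247,261). The case is the leftmost "lid". The prop is at (383,161) climbing towards -y, and the rack is at (192,189) climbing towards +y.

```bash
cat >> h.py <<'E'
def rect(W,m,h=(0.0,1)):
    p=W[m]; p=p[np.isfinite(p).all(1)&(p[:,2]>h[0])&(p[:,2]<h[1])]
    (c,s,a)=cv2.minAreaRect((p[:,:2]*1000).astype(np.float32)); return np.round(c,1),np.round(s,1),round(a,1),len(p)
def pose():
    s=robot.get_state(); q=np.array(s['ee_rot']); return np.array(s['tcp_pos']),R.from_quat(q[[1,2,3,0]])
def rows(p0,R0,p1,R1,n,jaw):
    """n straight rows with slerp from pose 0 to pose 1"""
    d=(R0.inv()*R1).as_rotvec(); out=[]; p=p0; r=R0
    for k in range(1,n+1):
        pn=p0+(p1-p0)*k/n; rn=R0*R.from_rotvec(d*k/n)
        out.append(list(np.round(r.inv().apply(pn-p)*100,2)+0.)+list(np.round(np.degrees((r.inv()*rn).as_rotvec()),2)+0.)+[jaw]); 
        o=np.array(out[-1]); p=p+r.apply(o[:3]/100); r=r*R.from_rotvec(np.radians(o[3:6]))
    return [[float(x) for x in o] for o in out]
E
python3 - <<'E'
from h import *
for n in ['top','scene']:
    for o in ['base','prop','rack']:
        for d in finder.cut_out(n,o)[:3]: print(n,o,round(d['score'],2),rect(np.load(n+'.npy'),d['mask'],(0.02,.035) if o=='base' else (0,1)))
s=robot.get_state();print(pose()[0],pose()[1].as_matrix().round(3))
w=snapshot('wrist');save(w,'w0.png');print(w['world_from_camera'].round(3),w['fx'],w['fy'],w['cx'],w['cy'])
E
```

```text
top base 0.75 (array([598.5, -91.2]), array([51.7, 84.6]), 88.0, 621)
top base 0.74 (array([465.1,  -3.8]), array([86.9, 53.7]), 31.6, 696)
top base 0.69 (array([340.9, 102.3]), array([51. , 84.9]), 2.1, 684)
top prop 0.88 (array([ 604.3, -246.7]), array([ 92.8, 104.3]), 5.3, 1191)
top rack 0.61 (array([525.4, 250.2]), array([ 74.8, 109.8]), 13.9, 1222)
scene base 0.62 (array([466. ,  -1.6]), array([86.5, 54.9]), 31.8, 853)
scene base 0.6 (array([340.2, 102. ]), array([56.5, 83.9]), 0.6, 704)
scene base 0.59 (array([599.6, -90.9]), array([53.6, 86.4]), 87.1, 977)
scene prop 0.63 (array([ 577.7, -259.2]), array([112.6, 124.7]), 6.1, 1972)
scene rack 0.62 (array([506.4, 248.5]), array([113.4, 110.6]), 12.4, 2154)
[0.19771218 0.5664942  0.30384391] [[-0.944  0.329 -0.   ]
 [ 0.329  0.944 -0.   ]
 [ 0.    -0.    -1.   ]]
[[ 0.33   0.902  0.279  0.126]
 [ 0.944 -0.315 -0.098  0.593]
 [-0.     0.296 -0.955  0.374]
 [ 0.     0.     0.     1.   ]] 325.19226210127806 325.19226210127806 278.9459937725589 210.45429837386257
```

```bash
cat >> h.py <<'E'
from scipy.optimize import least_squares
c5,s5=np.cos(np.radians(50)),np.sin(np.radians(50)); U=np.array([c5,0,s5]); N=np.array([-s5,0,c5]); F=np.array([-.012,0,.03]); Y=np.array([0,1.,0])
def patches():
    P=[(F+U*.0375+Y*.027*k,U,.0375,Y,.005) for k in (1,-1)]
    P.append((F+N*.014,N,.014,Y,.032)); return P
def fit(pts,x0,tz=.006):
    """pose (x,y,yaw) of a rest from points on it"""
    def res(v):
        q=(pts-[v[0],v[1],0])@R.from_euler('z',v[2]).as_matrix(); D=[]
        for c,a,ha,b,hb in patches()+[(np.array([0,0,v[3]]),U*0+[1,0,0],.05,Y,.036)]:
            e=q-c; n=np.cross(a,b)
            D.append(np.sqrt((e@n)**2+np.maximum(abs(e@a)-ha,0)**2+np.maximum(abs(e@b)-hb,0)**2))
        return np.minimum(np.min(D,0),.02)
    r=least_squares(res,list(x0)+[tz],loss='soft_l1',f_scale=.002,x_scale=[.01,.01,.1,.005],diff_step=1e-4)
    return r.x,np.median(res(r.x))
E
python3 - <<'E'
from h import *
for o,x0 in [('prop',(.60,-.247,np.radians(-84))),('rack',(.525,.25,np.radians(103)))]:
    A=[]
    for n in ['top','scene']:
        W=np.load(n+'.npy'); b=[d for d in finder.cut_out(n,o)][0]['mask']; b=cv2.dilate(b.astype(np.uint8),np.ones((5,5)))>0
        p=W[b]; p=p[np.isfinite(p).all(1)&(p[:,2]>.004)]; p=p[np.hypot(*(p[:,:2]-x0[:2]).T)<.075]; A.append(p)
        f,m=fit(p,x0); print(o,n,f[:2].round(4),np.degrees(f[2]).round(1),f[3].round(4),m.round(4),len(p))
    f,m=fit(np.vstack(A),x0); print(o,'both',f[:2].round(4),np.degrees(f[2]).round(1),f[3].round(4),m.round(4))
E
```

```text
prop top [ 0.5942 -0.2462] -84.9 0.0073 0.0017 1130
prop scene [ 0.5956 -0.2468] -84.4 0.0078 0.0015 1931
prop both [ 0.5952 -0.2466] -84.6 0.0076 0.0015
rack top [0.5249 0.2487] 103.5 0.0073 0.0017 1163
rack scene [0.5254 0.2491] 103.5 0.0074 0.0014 2099
rack both [0.5253 0.249 ] 103.5 0.0074 0.0015
```

```bash
cat >> h.py <<'E'
def frame(z,y): z,y=np.array(z,float),np.array(y,float); return R.from_matrix(np.column_stack([np.cross(y,z),y,z]))
CASE=(np.array([.4655,-.0027]),np.radians(31.7)); PROP=(.5952,-.2466,np.radians(-84.6)); RACK=(.5253,.249,np.radians(103.5))
def hd(a): return [np.cos(a),np.sin(a),0]
RG1=frame([0,0,-1],hd(CASE[1]-np.pi/2))
def show(r):
    for i in range(0,len(r),8): print(str(r[i:i+8]).replace(' ',''))
E
python3 - <<'E'
from h import *
p,r=pose(); show(rows(p,r,np.array([*CASE[0],.2]),RG1,24,1))
E
```

```text
[[-1.83,-1.87,0.43,0.0,0.0,5.38,1.0],[-2.01,-1.69,0.44,0.0,0.0,5.38,1.0],[-2.15,-1.5,0.43,0.0,0.0,5.37,1.0],[-2.28,-1.29,0.43,0.0,0.0,5.38,1.0],[-2.4,-1.07,0.43,0.0,0.0,5.38,1.0],[-2.48,-0.84,0.44,0.0,0.0,5.38,1.0],[-2.55,-0.6,0.43,0.0,0.0,5.37,1.0],[-2.59,-0.36,0.43,0.0,0.0,5.38,1.0]]
[[-2.62,-0.12,0.44,0.0,0.0,5.38,1.0],[-2.62,0.13,0.43,0.0,0.0,5.38,1.0],[-2.59,0.38,0.43,0.0,0.0,5.37,1.0],[-2.55,0.61,0.43,0.0,0.0,5.38,1.0],[-2.48,0.86,0.44,0.0,0.0,5.38,1.0],[-2.39,1.08,0.43,0.0,0.0,5.38,1.0],[-2.28,1.3,0.43,0.0,0.0,5.37,1.0],[-2.14,1.5,0.43,0.0,0.0,5.38,1.0]]
[[-1.99,1.7,0.44,0.0,0.0,5.38,1.0],[-1.83,1.88,0.43,0.0,0.0,5.38,1.0],[-1.64,2.05,0.43,0.0,0.0,5.37,1.0],[-1.44,2.19,0.44,0.0,0.0,5.38,1.0],[-1.23,2.31,0.43,0.0,0.0,5.38,1.0],[-1.01,2.42,0.43,0.0,0.0,5.38,1.0],[-0.78,2.5,0.43,0.0,0.0,5.37,1.0],[-0.54,2.57,0.44,0.0,0.0,5.38,1.0]]
```

apply_moves(
  series=[
    [-1.8, -1.9, 0.4, 0, 0, 5.4, 1],
    [-2.0, -1.7, 0.4, 0, 0, 5.4, 1],
    [-2.2, -1.5, 0.4, 0, 0, 5.4, 1],
    [-2.3, -1.3, 0.4, 0, 0, 5.4, 1],
    [-2.4, -1.1, 0.4, 0, 0, 5.4, 1],
    [-2.5, -0.8, 0.4, 0, 0, 5.4, 1],
    [-2.5, -0.6, 0.5, 0, 0, 5.4, 1],
    [-2.6, -0.4, 0.5, 0, 0, 5.4, 1],
  ],
  force=40,
)

```text
clock: 2.32
tcp_pos: [0.2867, 0.3749, 0.2698]
ee_rot: [0.0, 0.52, 0.854, 0.0]
force: [0.1, 0.4, 0.5]
finger_gap: 1.007
finger_force: 0.0
```

apply_moves(
  series=[
    [-2.6, -0.1, 0.4, 0, 0, 5.4, 1],
    [-2.6, 0.1, 0.4, 0, 0, 5.4, 1],
    [-2.6, 0.4, 0.4, 0, 0, 5.4, 1],
    [-2.5, 0.6, 0.4, 0, 0, 5.4, 1],
    [-2.5, 0.9, 0.4, 0, 0, 5.4, 1],
    [-2.4, 1.1, 0.4, 0, 0, 5.4, 1],
    [-2.3, 1.3, 0.5, 0, 0, 5.4, 1],
    [-2.1, 1.5, 0.5, 0, 0, 5.4, 1],
  ],
)

```text
clock: 2.98
tcp_pos: [0.3755, 0.1853, 0.236]
ee_rot: [0.0, 0.798, 0.602, 0.0]
force: [0.0, -0.4, -1.7]
finger_gap: 0.998
finger_force: 0.0
```

apply_moves(
  series=[
    [-2.0, 1.7, 0.4, 0, 0, 5.4, 1],
    [-1.8, 1.9, 0.4, 0, 0, 5.4, 1],
    [-1.6, 2.1, 0.4, 0, 0, 5.4, 1],
    [-1.4, 2.2, 0.4, 0, 0, 5.4, 1],
    [-1.2, 2.3, 0.4, 0, 0, 5.4, 1],
    [-1.0, 2.4, 0.4, 0, 0, 5.4, 1],
    [-0.8, 2.5, 0.5, 0, 0, 5.4, 1],
    [-0.5, 2.6, 0.5, 0, 0, 5.4, 1],
  ],
)

```text
clock: 3.65
tcp_pos: [0.465, -0.0043, 0.202]
ee_rot: [0.0, 0.964, 0.266, 0.0]
force: [1.0, 0.5, -0.6]
finger_gap: 1.0
finger_force: 0.0
```

apply_moves(
  series=[
    [0, 0, 0, 0, 0, 0, 1],
    [0, 0, 0, 0, 0, 0, 1],
  ],
)

```text
clock: 3.82
tcp_pos: [0.4646, -0.0039, 0.2014]
ee_rot: [-0.0, 0.963, 0.268, -0.001]
force: [-0.6, 0.6, 0.1]
finger_gap: 1.0
finger_force: 0.0
```

```bash
cat >> h.py <<'E'
def wcloud(s):
    z=s['z_map']; v,u=np.mgrid[:z.shape[0],:z.shape[1]]; a,b=(u-s['cx'])/s['fx'],(v-s['cy'])/s['fy']; t=np.hypot(a,b)+1e-9
    k=np.tan(np.minimum(t,1.5))/t*z; T=s['world_from_camera']
    W=np.stack([a*k,b*k,z],-1)@T[:3,:3].T+T[:3,3]; W[z<=0]=np.nan; return W
E
python3 - <<'E'
from h import *
w=snapshot('wrist');save(w,'w1.png'); W=wcloud(w); print(pose()[0].round(4),robot.get_state()['joint_pos'])
for d in finder.cut_out('wrist','base')[:2]: print(d['score'],d['rect'],rect(W,d['mask'],(.02,.035)))
for d in finder.cut_out('wrist','lid')[:2]: print(d['score'],d['rect'],rect(W,d['mask'],(.01,.035)))
m=(W[...,2]>.01)&(W[...,2]<.024)&(np.hypot(W[...,0]-.4655,W[...,1]+.0027)<.06); print(rect(W,m))
p,r=pose(); show(rows(p,r,np.array([*CASE[0],.072]),RG1,6,1))
E
```

```text
[ 0.4645 -0.003   0.2018] [-8.01112247e-02 -2.76214081e-01  1.75604386e+00  4.99591898e-04
  1.66241682e+00  9.46647299e-01]
0.9 [73.6, 211.7, 95.0, 91.6] (array([338.9, 102.9]), array([54.4, 84.5]), 1.2, 3792)
0.71 [1.0, 98.8, 73.8, 42.9] (array([432.4, 212.3]), array([34.9, 16.2]), 23.0, 361)
0.88 [356.2, 283.4, 97.3, 72.6] (array([ 414.3, -191.3]), array([60.3, 93.4]), 80.9, 455)
0.85 [239.1, 146.6, 77.0, 109.8] (array([465.4,  -1.2]), array([90.1, 59.9]), 31.5, 1200)
(array([464.3,  -1.8]), array([92.7, 59.9]), 31.5, 1314)
[[0.01,0.02,2.17,0.0,0.0,-0.07,1.0],[0.01,0.01,2.17,0.0,-0.01,-0.07,1.0],[0.01,0.02,2.17,0.0,0.0,-0.08,1.0],[0.01,0.01,2.17,-0.01,-0.01,-0.07,1.0],[0.01,0.02,2.17,0.0,0.0,-0.07,1.0],[0.01,0.02,2.17,0.0,-0.01,-0.07,1.0]]
```

View pics/w1.png

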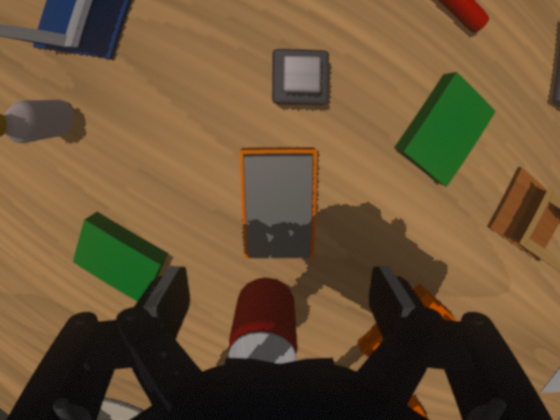

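The wrist picture confirms the choice: grey top in an orange rim at (278,203), with the can at (264,320) and the steel block at (300,78), and nothing on its long sides. Descending now.

apply_moves(
  series=[
    [0, 0, 2.2, 0, 0, 0, 1],
    [0, 0, 2.2, 0, 0, 0, 1],
    [0, 0, 2.2, 0, 0, 0, 1],
    [0, 0, 2.2, 0, 0, 0, 1],
    [0, 0, 2.2, 0, 0, 0, 1],
    [0, 0, 1.9, 0, 0, 0, 1],
    [0, 0, 0, 0, 0, 0, 0.8],
    [0, 0, 0, 0, 0, 0, 0.6],
  ],
)

```text
clock: 4.63
tcp_pos: [0.4639, -0.0021, 0.0726]
ee_rot: [-0.0, 0.963, 0.27, -0.001]
force: [-0.4, -0.5, -0.3]
finger_gap: 0.747
finger_force: 0.0
```

apply_moves(
  series=[
    [0, 0, 0, 0, 0, 0, 0.5],
    [0, 0, 0, 0, 0, 0, 0.5],
    [0, 0, 0, 0, 0, 0, 0.5],
    [0, 0, 0, 0, 0, 0, 0.5],
  ],
)

```text
clock: 4.97
tcp_pos: [0.465, -0.0029, 0.0738]
ee_rot: [0.0, 0.963, 0.269, 0.001]
force: [0.5, -0.1, 2.1]
finger_gap: 0.692
finger_force: 45.9
```

Run:
```python
from h import *
p,r=pose();print(p,robot.get_state()['finger_gap'],robot.get_state()['finger_force'],np.degrees((r.inv()*RG1).as_rotvec()))
# lid face at z=0, tcp h above it, offset along case
h=p[2]; x,y,a=PROP; M=R.from_euler('z',a); o=np.array([x,y,0])
RP=frame(M.apply(-N),M.apply(Y))
fin=o+M.apply(F+U*.047+N*(h+.002)); app=fin+M.apply(N)*.06
print(fin,app)
up=p+[0,0,.12]
show(rows(up,r,app,RP,16,.5))
```

```text
[ 0.46500644 -0.00293084  0.07379806] 0.6915004602781933 45.93675076961517 [ 0.04993215 -0.07220889 -0.52779484]
[ 0.59144944 -0.20692321  0.11472614] [ 0.58712397 -0.16116452  0.1532934 ]
[[0.14,1.24,0.25,-1.74,-2.79,-3.75,0.5],[0.07,1.24,0.29,-1.74,-2.78,-3.75,0.5],[0.01,1.23,0.32,-1.75,-2.79,-3.74,0.5],[-0.06,1.22,0.37,-1.74,-2.78,-3.75,0.5],[-0.11,1.21,0.4,-1.74,-2.78,-3.75,0.5],[-0.18,1.18,0.44,-1.74,-2.79,-3.75,0.5],[-0.23,1.15,0.49,-1.74,-2.79,-3.75,0.5],[-0.28,1.13,0.54,-1.74,-2.78,-3.74,0.5]]
[[-0.32,1.08,0.59,-1.75,-2.79,-3.75,0.5],[-0.36,1.04,0.63,-1.74,-2.78,-3.75,0.5],[-0.4,1.0,0.69,-1.74,-2.79,-3.75,0.5],[-0.43,0.95,0.73,-1.74,-2.78,-3.75,0.5],[-0.45,0.9,0.79,-1.74,-2.79,-3.74,0.5],[-0.47,0.84,0.83,-1.74,-2.78,-3.75,0.5],[-0.48,0.79,0.88,-1.75,-2.79,-3.75,0.5],[-0.48,0.73,0.93,-1.74,-2.78,-3.75,0.5]]
```

apply_moves(
  series=[
    [0, 0, -0.5, 0, 0, 0, 0.5],
    [0, 0, -1.0, 0, 0, 0, 0.5],
    [0, 0, -1.5, 0, 0, 0, 0.5],
    [0, 0, -2.0, 0, 0, 0, 0.5],
    [0, 0, -2.0, 0, 0, 0, 0.5],
    [0, 0, -2.0, 0, 0, 0, 0.5],
    [0, 0, -2.0, 0, 0, 0, 0.5],
    [0, 0, -1.0, 0, 0, 0, 0.5],
  ],
)

```text
clock: 5.63
tcp_pos: [0.4653, -0.0031, 0.1969]
ee_rot: [0.001, 0.963, 0.269, 0.002]
force: [1.0, 0.2, -1.8]
finger_gap: 0.691
finger_force: 45.6
```

apply_moves(
  series=[
    [0.1, 1.2, 0.3, -1.7, -2.8, -3.7, 0.5],
    [0.1, 1.2, 0.3, -1.7, -2.8, -3.7, 0.5],
    [0, 1.2, 0.3, -1.8, -2.8, -3.8, 0.5],
    [-0.1, 1.2, 0.4, -1.7, -2.8, -3.8, 0.5],
    [-0.1, 1.2, 0.4, -1.7, -2.8, -3.8, 0.5],
    [-0.2, 1.2, 0.4, -1.8, -2.8, -3.7, 0.5],
    [-0.2, 1.2, 0.5, -1.7, -2.8, -3.7, 0.5],
    [-0.3, 1.1, 0.5, -1.8, -2.8, -3.8, 0.5],
  ],
)

```text
clock: 6.3
tcp_pos: [0.5252, -0.0818, 0.1725]
ee_rot: [0.166, 0.835, 0.501, -0.153]
force: [-0.1, -1.0, -1.7]
finger_gap: 0.686
finger_force: 45.5
```

apply_moves(
  series=[
    [-0.3, 1.1, 0.6, -1.7, -2.8, -3.7, 0.5],
    [-0.4, 1.0, 0.6, -1.7, -2.8, -3.7, 0.5],
    [-0.4, 1.0, 0.7, -1.8, -2.8, -3.8, 0.5],
    [-0.4, 1.0, 0.7, -1.7, -2.8, -3.8, 0.5],
    [-0.5, 0.9, 0.8, -1.7, -2.8, -3.8, 0.5],
    [-0.5, 0.8, 0.8, -1.8, -2.7, -3.7, 0.5],
    [-0.5, 0.8, 0.9, -1.7, -2.7, -3.7, 0.5],
    [-0.5, 0.7, 0.9, -1.8, -2.8, -3.8, 0.5],
  ],
)

```text
clock: 6.97
tcp_pos: [0.5856, -0.1612, 0.153]
ee_rot: [0.311, 0.608, 0.672, -0.286]
force: [-0.1, 0.3, -1.9]
finger_gap: 0.691
finger_force: 45.6
```

apply_moves(
  series=[
    [0, 0, 0, 0, 0, 0, 0.5],
    [0, 0, 0, 0, 0, 0, 0.5],
  ],
)

```text
clock: 7.13
tcp_pos: [0.5844, -0.1608, 0.1522]
ee_rot: [0.309, 0.611, 0.671, -0.285]
force: [-1.2, 0.2, -1.4]
finger_gap: 0.691
finger_force: 45.6
```

```bash
cat >> h.py <<'E'
def mpose(k=4):
    """pose averaged over k control periods (camera calls pass the time)"""
    P=[];Q=[]
    for i in range(k):
        p,r=pose(); P.append(p); Q.append(r.as_quat())
        if i<k-1: snapshot('top')
    return np.mean(P,0),R.from_quat(Q).mean()
def rest(pr): return np.array([pr[0],pr[1],0]),R.from_euler('z',pr[2])
E
python3 - <<'E'
from h import *
p,r=mpose(); o,M=rest(PROP); RP=frame(M.apply(-N),M.apply(Y))
fin=o+M.apply(F+U*.047+N*.0745)
print('rot err deg',np.degrees((r.inv()*RP).as_rotvec()),'shift cm in tool',RP.inv().apply(fin-p)*100, robot.get_state()['finger_gap'],robot.get_state()['force'])
w=snapshot('scene');save(w,'p1.png')
a=w['image'][150:300,100:340]; cv2.imwrite('pics/p1c.png',cv2.resize(a[...,::-1],None,fx=3,fy=3))
W=cloud(w)
for n in ['base','lid']:
  for d in finder.cut_out('scene',n)[:4]: print(n,d['score'],d['rect'],np.nanmedian(W[d['mask']],0))
E
```

```text
rot err deg [-0.22277193 -0.19875952  0.07857571] shift cm in tool [-0.04948088  0.22208304  6.17258667] 0.6936159479999693 [-0.44606289 -0.69856009 -0.98625939]
base 0.91 [336.4, 164.2, 41.5, 30.2] [0.35603266 0.10864316 0.02324065]
base 0.7 [212.5, 228.7, 40.5, 44.2] [ 0.60718762 -0.08805163  0.02406839]
base 0.68 [151.8, 176.9, 41.8, 33.8] [ 0.59211613 -0.20990732  0.1406214 ]
lid 0.96 [179.7, 108.5, 45.8, 33.5] [ 0.27370533 -0.30470748  0.00496129]
lid 0.55 [146.7, 176.5, 40.3, 50.6] [ 0.61856707 -0.22892847  0.14180504]
```

View pics/p1c.png

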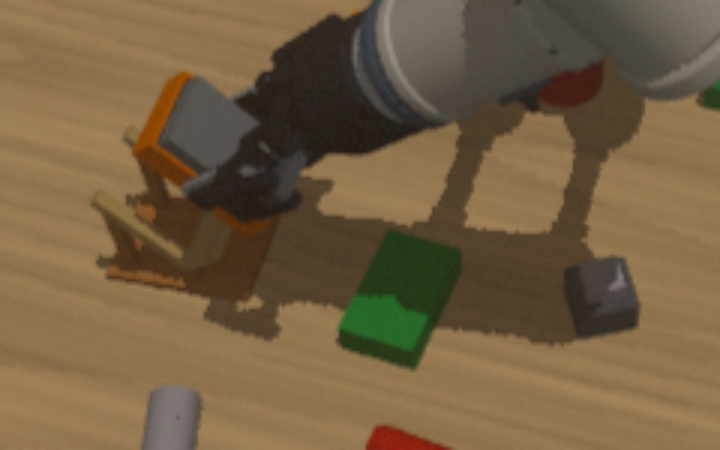

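The case is held closed above the rest at crop (200,130), with the base seated in the lid. Lowering it along the rail normal.

apply_moves(
  series=[
    [0, 0.2, 1.5, 0, 0, 0, 0.5],
    [0, 0, 1.5, 0, 0, 0, 0.5],
    [0, 0, 1.5, 0, 0, 0, 0.5],
    [0, 0, 1.0, 0, 0, 0, 0.5],
    [0, 0, 0.6, 0, 0, 0, 0.5],
    [0, 0, 0.05, 0, 0, 0, 0.5],
    [0, 0, 0, 0, 0, 0, 0.5],
  ],
)

```text
clock: 8.02
tcp_pos: [0.5915, -0.2077, 0.1139]
ee_rot: [0.311, 0.61, 0.671, -0.285]
force: [-1.2, 0.1, -1.3]
finger_gap: 0.694
finger_force: 45.9
```

Run:
```python
from h import *
p,r=mpose(3); o,M=rest(PROP); RP=frame(M.apply(-N),M.apply(Y)); s=robot.get_state()
print('local',M.inv().apply(p-o)-F,'along u,n:',(M.inv().apply(p-o)-F)@U,(M.inv().apply(p-o)-F)@N,s['force'],s['finger_force'])
```

```text
local [-2.71723340e-02  1.68393353e-05  8.39179502e-02] along u,n: 0.04681883982511428 0.0747566340958342 [-0.37955759 -0.57250228 -2.23801632] 45.87347745895386
```

apply_moves(
  series=[
    [0.05, 0, 0.1, 0, 0, 0, 0.5],
    [0, 0, 0.05, 0, 0, 0, 0.5],
    [0, 0, 0, 0, 0, 0, 0.5],
  ],
)

```text
clock: 8.37
tcp_pos: [0.5917, -0.2078, 0.1135]
ee_rot: [0.311, 0.61, 0.671, -0.285]
force: [-2.5, 5.0, 3.0]
finger_gap: 0.688
finger_force: 46.8
```

apply_moves(
  series=[
    [0, 0, 0, 0, 0, 0, 0.75],
    [0, 0, 0, 0, 0, 0, 0.85],
    [0, 0, 0, 0, 0, 0, 1],
    [0, 0, 0, 0, 0, 0, 1],
    [0, 0, -1, 0, 0, 0, 1],
    [0, 0, -2, 0, 0, 0, 1],
    [0, 0, -3, 0, 0, 0, 1],
    [0, 0, -3, 0, 0, 0, 1],
  ],
)

```text
clock: 9.03
tcp_pos: [0.5845, -0.1393, 0.1706]
ee_rot: [0.31, 0.61, 0.671, -0.286]
force: [0.7, 0.5, 0.8]
finger_gap: 1.003
finger_force: 0.0
```

Run:
```python
from h import *
p,r=pose(); o,M=rest(PROP)
pts=[]
for n in ['wrist','scene','top']:
    s=snapshot(n); save(s,'a_'+n+'.png'); W=wcloud(s) if n=='wrist' else cloud(s)
    L=(W-o)@M.as_matrix()-F  # local about the foot
    a=L@U; b=L@N; y=L[...,1]
    m=(a>.01)&(a<.11)&(b>.022)&(b<.034)&(abs(y)<.045)
    k=L[m]; 
    if m.sum()>30:
        pl=np.column_stack([a[m],y[m],b[m]]); print(n,m.sum(),'a',np.percentile(pl[:,0],[1,99]),'y',np.percentile(pl[:,1],[1,99]),'b med',np.median(pl[:,2]))
        A=np.column_stack([pl[:,:2],np.ones(len(pl))]); print(' plane slopes deg',np.degrees(np.linalg.lstsq(A,pl[:,2],rcond=None)[0][:2]), cv2.minAreaRect((pl[:,:2]*1000).astype(np.float32)))
a=cv2.imread('pics/a_scene.png')[150:300,100:340]; cv2.imwrite('pics/a_c.png',np.hstack([cv2.resize(a,(480,300)),cv2.resize(cv2.imread('pics/a_wrist.png'),(320,300))]))
```

```text
wrist 7920 a [0.01059871 0.08436841] y [-0.02701984  0.02403176] b med 0.0292083545816222
 plane slopes deg [-0.07932468 -0.04062125] ((50.100799560546875, -0.4279632568359375), (80.15430450439453, 59.58524703979492), 0.07966585457324982)
scene 941 a [0.0110487  0.08975671] y [-0.02642819  0.02709286] b med 0.02814745662505602
 plane slopes deg [-0.65004576 -1.10912125] ((50.82856750488281, 1.5529899597167969), (81.47991943359375, 60.01575469970703), 0.4430021345615387)
top 607 a [0.01051144 0.08826716] y [-0.02689907  0.02607135] b med 0.027973851085839815
 plane slopes deg [-0.54257551  0.50973929] ((51.00846481323242, 0.24872970581054688), (81.87496948242188, 57.21958923339844), 0.04852362349629402)
```

View pics/a_c.png

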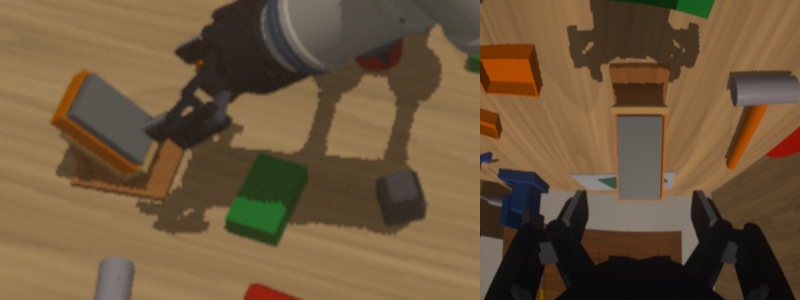

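The case sits squarely on the rest: base floor 28 mm off the rail plane and centred. I'll now regrip from above along the slope.

Run:
```python
from h import *
p,r=mpose(3); o,M=rest(PROP); RG2=frame(M.apply(-U),M.apply(-N))
print('joints',np.round(robot.get_state()['joint_pos'],2), np.degrees((r.inv()*RG2).as_rotvec()))
pre=o+M.apply(F+U*.206+N*.014); way=np.array([.58,-.24,.32])
Rh=r*R.from_rotvec((r.inv()*RG2).as_rotvec()*.5)
print(pre,Rh.as_matrix()[:,2])
show(rows(p,r,way,Rh,10,.6)); print(); show(rows(way,Rh,pre,RG2,10,.6))
```

```text
joints [ 0.05  0.09  1.64 -0.88  1.44  0.09] [69.13179701 69.3339146  69.4310014 ]
[ 0.60552271 -0.35580282  0.19680418] [-0.32453369 -0.11239486 -0.93917266]
[[-1.78,-0.16,-0.19,3.46,3.47,3.47,0.6],[-1.77,-0.06,-0.3,3.45,3.46,3.47,0.6],[-1.75,0.02,-0.4,3.46,3.47,3.47,0.6],[-1.73,0.1,-0.5,3.46,3.47,3.48,0.6],[-1.67,0.17,-0.62,3.45,3.46,3.47,0.6],[-1.63,0.23,-0.73,3.46,3.47,3.47,0.6],[-1.56,0.28,-0.85,3.46,3.47,3.47,0.6],[-1.49,0.31,-0.95,3.45,3.46,3.47,0.6]]
[[-1.41,0.35,-1.06,3.46,3.47,3.47,0.6],[-1.32,0.36,-1.17,3.46,3.47,3.47,0.6]]

[[-0.35,1.16,1.2,3.46,3.47,3.47,0.6],[-0.34,1.26,1.11,3.45,3.46,3.47,0.6],[-0.33,1.34,1.02,3.46,3.47,3.47,0.6],[-0.3,1.41,0.91,3.46,3.47,3.48,0.6],[-0.26,1.49,0.8,3.45,3.46,3.47,0.6],[-0.22,1.54,0.7,3.46,3.47,3.47,0.6],[-0.17,1.6,0.59,3.46,3.47,3.47,0.6],[-0.1,1.64,0.49,3.45,3.46,3.47,0.6]]
[[-0.02,1.66,0.38,3.46,3.47,3.47,0.6],[0.06,1.69,0.29,3.46,3.47,3.47,0.6]]
```

apply_moves(
  series=[
    [-1.8, -0.2, -0.2, 3.5, 3.5, 3.5, 0.6],
    [-1.8, -0.1, -0.3, 3.5, 3.5, 3.5, 0.6],
    [-1.7, 0, -0.4, 3.4, 3.4, 3.4, 0.6],
    [-1.7, 0.1, -0.5, 3.5, 3.5, 3.5, 0.6],
    [-1.7, 0.2, -0.6, 3.4, 3.5, 3.5, 0.6],
    [-1.6, 0.2, -0.7, 3.5, 3.4, 3.4, 0.6],
    [-1.6, 0.3, -0.9, 3.4, 3.5, 3.5, 0.6],
    [-1.5, 0.3, -0.9, 3.5, 3.4, 3.5, 0.6],
  ],
)

```text
clock: 9.95
tcp_pos: [0.5793, -0.2223, 0.2883]
ee_rot: [0.048, 0.856, 0.474, -0.202]
force: [-0.2, 0.4, -0.2]
finger_gap: 0.602
finger_force: 0.0
```

apply_moves(
  series=[
    [-1.4, 0.4, -1.1, 3.4, 3.5, 3.5, 0.6],
    [-1.3, 0.4, -1.2, 3.5, 3.5, 3.5, 0.6],
    [-0.4, 1.2, 1.2, 3.5, 3.5, 3.5, 0.6],
    [-0.3, 1.3, 1.1, 3.4, 3.4, 3.4, 0.6],
    [-0.3, 1.3, 1.0, 3.5, 3.5, 3.5, 0.6],
    [-0.3, 1.4, 0.9, 3.4, 3.4, 3.4, 0.6],
    [-0.3, 1.5, 0.8, 3.5, 3.5, 3.5, 0.6],
    [-0.2, 1.5, 0.7, 3.4, 3.5, 3.5, 0.6],
  ],
)

```text
clock: 10.62
tcp_pos: [0.5945, -0.3126, 0.243]
ee_rot: [-0.221, 0.952, 0.195, -0.083]
force: [0.3, 0.0, -0.4]
finger_gap: 0.603
finger_force: 0.0
```

apply_moves(
  series=[
    [-0.2, 1.6, 0.6, 3.5, 3.5, 3.5, 0.6],
    [-0.1, 1.6, 0.5, 3.5, 3.4, 3.4, 0.6],
    [0, 1.7, 0.4, 3.4, 3.5, 3.5, 0.6],
    [0.1, 1.7, 0.3, 3.5, 3.5, 3.5, 0.6],
    [0, 0, 0, 0, 0, 0, 0.6],
    [0, 0, 0, 0, 0, 0, 0.6],
  ],
)

```text
clock: 11.12
tcp_pos: [0.6035, -0.3587, 0.1921]
ee_rot: [-0.343, 0.938, 0.041, -0.018]
force: [0.1, 0.3, -0.0]
finger_gap: 0.599
finger_force: 0.0
```

Run:
```python
from h import *
p,r=mpose(4); o,M=rest(PROP); RG2=frame(M.apply(-U),M.apply(-N)); s=robot.get_state()
pre=o+M.apply(F+U*.206+N*.014); fin=o+M.apply(F+U*.126+N*.014)
print('joints',np.round(s['joint_pos'],2),p,'rot',np.degrees((r.inv()*RG2).as_rotvec()),'shift to pre',r.inv().apply(pre-p)*100,'to fin',RG2.inv().apply(fin-p)*100,s['finger_gap'])
```

```text
joints [-0.75  0.73  0.72  0.54  2.17  0.93] [ 0.60469917 -0.35721151  0.19504846] rot [-0.03461672  0.04572922 -0.19789131] shift to pre [ 0.09446483 -0.21470921 -0.0492766 ] to fin [ 0.09524514 -0.21435181  7.95066949] 0.5968241045228138
```

apply_moves(
  series=[
    [0.1, -0.2, 1.5, 0, 0, 0, 0.6],
    [0, 0, 1.5, 0, 0, 0, 0.6],
    [0, 0, 1.5, 0, 0, 0, 0.6],
    [0, 0, 1.5, 0, 0, 0, 0.6],
    [0, 0, 1.2, 0, 0, 0, 0.6],
    [0, 0, 0.8, 0, 0, 0, 0.6],
    [0, 0, 0, 0, 0, 0, 0.6],
  ],
)

```text
clock: 11.85
tcp_pos: [0.6017, -0.3018, 0.1359]
ee_rot: [-0.342, 0.939, 0.044, -0.017]
force: [-0.2, 0.8, -0.3]
finger_gap: 0.602
finger_force: 0.0
```

Run:
```python
from h import *
p,r=mpose(3); o,M=rest(PROP); L=M.inv().apply(p-o)-F; s=robot.get_state(); print('u,y,n',L@U,L[1],L@N,s['force'],s['finger_gap'])
w=snapshot('wrist')
save(w,'b_w.png'); t=snapshot('scene'); a=t['image'][130:280,90:290,::-1]
cv2.imwrite('pics/b_c.png',np.hstack([cv2.resize(a,(400,300)),cv2.resize(w['image'][...,::-1],(400,300))]))
```

```text
u,y,n 0.12561543248535145 0.0012206547059371302 0.01605366917478479 [ 0.7653776  -0.98970964 -0.37792489] 0.5940392458538414
```

View pics/b_c.png

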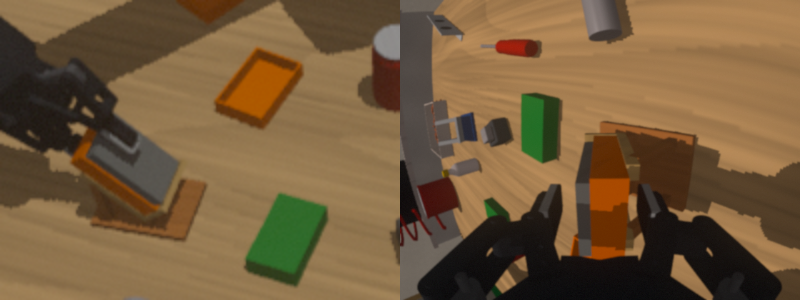

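The fingers straddle the case at wrist-crop (553–642), with the gap about 2 mm wider on the base side. I'll centre it and pinch.

apply_moves(
  series=[
    [0, 0.2, 0, 0, 0, 0, 0.6],
    [0, 0, 0, 0, 0, 0, 0.5],
    [0, 0, 0, 0, 0, 0, 0.4],
    [0, 0, 0, 0, 0, 0, 0.3],
    [0, 0, 0, 0, 0, 0, 0.1],
    [0, 0, 0, 0, 0, 0, 0.1],
    [0, 0, 0, 0, 0, 0, 0.1],
  ],
  force=60,
)

```text
clock: 12.63
tcp_pos: [0.6016, -0.3049, 0.1366]
ee_rot: [-0.343, 0.938, 0.044, -0.016]
force: [-1.9, 2.7, 6.6]
finger_gap: 0.319
finger_force: 59.3
```

Run:
```python
from h import *
p,r=mpose(5); o,M=rest(PROP); L=M.inv().apply(p-o)-F; s=robot.get_state(); print('u,y,n',L@U,L[1],L@N,s['force'],s['finger_gap'],s['finger_force'],p)
RG2=frame(M.apply(-U),M.apply(-N)); print('rot',np.degrees((r.inv()*RG2).as_rotvec()))
oR,MR=rest(RACK); RR=frame(MR.apply(-U),MR.apply(N))
lift=p-r.apply([0,0,.08])+[0,0,.12]
print('lift, after 8cm back + up 12 in tool:',r.inv().apply([0,0,.12])*100)
fin=oR+MR.apply(F+U*(L@U+.002)+N*(.014+.002)+Y*L[1]*-1); pre=oR+MR.apply(F+U*(L@U+.07)+N*.045)
print('fin',fin,'pre',pre, np.degrees((r.inv()*RR).as_rotvec()))
```

```text
u,y,n 0.12703641798860074 0.0008606202619072539 0.014446135305569296 [-2.01609527  3.64546663  7.0289113 ] 0.31625571712810574 59.35891628265381 [ 0.60157071 -0.30485003  0.13660134]
rot [-0.15354913 -0.06016974 -0.04190995]
lift, after 8cm back + up 12 in tool: [ 3.99163048e-03 -7.73806047e+00 -9.17182666e+00]
fin [0.5124368  0.3062657  0.13913223] pre [0.50658222 0.32696517 0.2098641 ] [-8.00068027e+01 -3.25632331e-02 -8.87606288e+00]
```

apply_moves(
  series=[
    [0, -0.4, -0.4, 0, 0, 0, 0.1],
    [0, -0.8, -0.8, 0, 0, 0, 0.1],
    [0, -1.0, -1.2, 0, 0, 0, 0.1],
    [0, -1.2, -1.5, 0, 0, 0, 0.1],
    [0, -1.2, -1.5, 0, 0, 0, 0.1],
    [0, -1.2, -1.5, 0, 0, 0, 0.1],
    [0, -1.2, -1.5, 0, 0, 0, 0.1],
    [0, -1.0, -1.2, 0, 0, 0, 0.1],
  ],
)

```text
clock: 13.5
tcp_pos: [0.6016, -0.3064, 0.2628]
ee_rot: [-0.341, 0.939, 0.043, -0.015]
force: [-0.2, -0.1, -1.5]
finger_gap: 0.315
finger_force: 59.3
```

Run:
```python
from h import *
p,r=mpose(4); s=robot.get_state(); print(p,s['finger_gap'],s['finger_force'],s['force'])
oR,MR=rest(RACK); RR=frame(MR.apply(-U),MR.apply(N)); pre=oR+MR.apply(F+U*(.1265+.07)+N*.045-Y*.0009)
show(rows(p,r,pre,RR,32,.1))
w=snapshot('scene');save(w,'c1.png');cv2.imwrite('pics/c1c.png',cv2.resize(w['image'][80:280,60:360,::-1],(600,400)))
```

```text
[ 0.60177457 -0.30647039  0.26407694] 0.3138903967826156 59.307501912117004 [ 0.36479229 -0.92061525 -2.77165955]
[[-0.11,-1.43,1.41,-2.49,0.0,-0.28,0.1],[-0.11,-1.48,1.35,-2.49,-0.01,-0.28,0.1],[-0.1,-1.54,1.28,-2.49,0.0,-0.28,0.1],[-0.09,-1.6,1.21,-2.49,-0.01,-0.29,0.1],[-0.09,-1.65,1.14,-2.48,0.0,-0.28,0.1],[-0.07,-1.7,1.07,-2.49,-0.01,-0.28,0.1],[-0.07,-1.74,0.99,-2.49,0.0,-0.28,0.1],[-0.06,-1.79,0.92,-2.49,0.0,-0.28,0.1]]
[[-0.05,-1.82,0.84,-2.49,-0.01,-0.28,0.1],[-0.04,-1.86,0.76,-2.49,0.0,-0.29,0.1],[-0.03,-1.89,0.68,-2.49,-0.01,-0.28,0.1],[-0.02,-1.92,0.59,-2.49,0.0,-0.28,0.1],[-0.01,-1.94,0.52,-2.49,-0.01,-0.28,0.1],[0.0,-1.96,0.42,-2.49,0.0,-0.28,0.1],[0.01,-1.98,0.34,-2.48,0.0,-0.28,0.1],[0.01,-1.99,0.26,-2.49,-0.01,-0.28,0.1]]
[[0.03,-2.01,0.17,-2.49,0.0,-0.29,0.1],[0.04,-2.0,0.08,-2.49,-0.01,-0.28,0.1],[0.05,-2.01,-0.01,-2.49,0.0,-0.28,0.1],[0.05,-2.0,-0.09,-2.49,-0.01,-0.28,0.1],[0.07,-2.0,-0.18,-2.49,0.0,-0.28,0.1],[0.07,-1.99,-0.27,-2.49,-0.01,-0.28,0.1],[0.09,-1.98,-0.35,-2.49,0.0,-0.28,0.1],[0.1,-1.95,-0.44,-2.49,0.0,-0.29,0.1]]
[[0.1,-1.94,-0.53,-2.48,-0.01,-0.28,0.1],[0.12,-1.91,-0.6,-2.49,0.0,-0.28,0.1],[0.12,-1.88,-0.69,-2.49,-0.01,-0.28,0.1],[0.13,-1.85,-0.77,-2.49,0.0,-0.28,0.1],[0.15,-1.82,-0.85,-2.49,-0.01,-0.28,0.1],[0.15,-1.77,-0.93,-2.49,0.0,-0.28,0.1],[0.16,-1.73,-1.0,-2.49,0.0,-0.29,0.1],[0.16,-1.69,-1.08,-2.49,-0.01,-0.28,0.1]]
```

View pics/c1c.png

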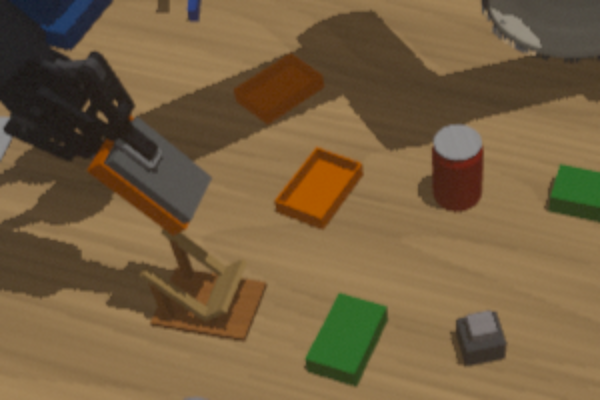

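The case is pinched closed at crop (150,170), clear of the rest. Turning it over on the way to the rack.

apply_moves(
  series=[
    [-0.1, -1.4, 1.4, -2.5, 0, -0.3, 0.1],
    [-0.1, -1.5, 1.3, -2.5, 0, -0.3, 0.1],
    [-0.1, -1.5, 1.3, -2.5, 0, -0.3, 0.1],
    [-0.1, -1.6, 1.2, -2.5, 0, -0.3, 0.1],
    [-0.1, -1.7, 1.1, -2.5, 0, -0.3, 0.1],
    [-0.1, -1.7, 1.1, -2.5, 0, -0.3, 0.1],
    [-0.1, -1.7, 1.0, -2.5, 0, -0.2, 0.1],
    [-0.1, -1.8, 0.9, -2.5, 0, -0.3, 0.1],
  ],
)

```text
clock: 14.37
tcp_pos: [0.5762, -0.1476, 0.2446]
ee_rot: [-0.174, 0.983, 0.063, -0.003]
force: [0.1, 0.1, -1.8]
finger_gap: 0.322
finger_force: 59.3
```

apply_moves(
  series=[
    [-0.1, -1.8, 0.8, -2.5, 0, -0.3, 0.1],
    [0, -1.9, 0.8, -2.5, 0, -0.3, 0.1],
    [0, -1.9, 0.7, -2.5, 0, -0.3, 0.1],
    [0, -1.9, 0.6, -2.5, 0, -0.3, 0.1],
    [0, -1.9, 0.5, -2.5, 0, -0.3, 0.1],
    [0, -2.0, 0.4, -2.5, 0, -0.2, 0.1],
    [0, -2.0, 0.3, -2.5, 0, -0.3, 0.1],
    [0, -2.0, 0.3, -2.5, 0, -0.3, 0.1],
  ],
)

```text
clock: 15.03
tcp_pos: [0.5526, 0.0111, 0.2318]
ee_rot: [-0.0, 0.997, 0.082, 0.012]
force: [-0.5, 0.7, -1.8]
finger_gap: 0.317
finger_force: 59.4
```

apply_moves(
  series=[
    [0, -2.0, 0.2, -2.5, 0, -0.3, 0.1],
    [0, -2.0, 0.1, -2.5, 0, -0.3, 0.1],
    [0.1, -2.0, 0, -2.5, 0, -0.3, 0.1],
    [0.1, -2.0, -0.1, -2.5, 0, -0.2, 0.1],
    [0.1, -2.0, -0.2, -2.5, 0, -0.3, 0.1],
    [0.1, -2.0, -0.3, -2.5, 0, -0.3, 0.1],
    [0.1, -2.0, -0.4, -2.5, 0, -0.3, 0.1],
    [0.1, -2.0, -0.4, -2.5, 0, -0.3, 0.1],
  ],
)

```text
clock: 15.7
tcp_pos: [0.5297, 0.1702, 0.2182]
ee_rot: [0.174, 0.979, 0.099, 0.026]
force: [0.8, -0.0, -2.0]
finger_gap: 0.316
finger_force: 59.4
```

apply_moves(
  series=[
    [0.1, -1.9, -0.5, -2.5, 0, -0.3, 0.1],
    [0.1, -1.9, -0.6, -2.5, 0, -0.2, 0.1],
    [0.1, -1.9, -0.7, -2.5, 0, -0.3, 0.1],
    [0.1, -1.9, -0.8, -2.5, 0, -0.3, 0.1],
    [0.1, -1.8, -0.8, -2.5, 0, -0.3, 0.1],
    [0.2, -1.8, -0.9, -2.5, 0, -0.3, 0.1],
    [0.2, -1.7, -1.0, -2.5, 0, -0.3, 0.1],
    [0.2, -1.7, -1.1, -2.5, 0, -0.3, 0.1],
  ],
)

```text
clock: 16.37
tcp_pos: [0.506, 0.3282, 0.2035]
ee_rot: [0.342, 0.932, 0.113, 0.039]
force: [1.8, 0.6, -1.5]
finger_gap: 0.319
finger_force: 59.5
```

apply_moves(
  series=[
    [0, 0, 0, 0, 0, 0, 0.1],
    [0, 0, 0, 0, 0, 0, 0.1],
  ],
)

```text
clock: 16.53
tcp_pos: [0.5059, 0.3284, 0.2025]
ee_rot: [0.341, 0.932, 0.114, 0.038]
force: [1.0, 0.5, -1.5]
finger_gap: 0.318
finger_force: 59.6
```

```bash
cat > chk.py <<'E'
from h import *
p,r=mpose(5); s=robot.get_state(); oR,MR=rest(RACK); RR=frame(MR.apply(-U),MR.apply(N)); L=MR.inv().apply(p-oR)-F
print('u,y,n',(L@U).round(4),L[1].round(4),(L@N).round(4),'rot',np.degrees((r.inv()*RR).as_rotvec()).round(2),s['finger_gap'],s['finger_force'],s['force'],np.round(s['joint_pos'],2))
fin=F+U*.129+N*.0165-Y*.0009; print('to near-fin, tool cm',RR.inv().apply(MR.apply(fin-L-F)+0*p)*100)
E
python3 chk.py
python3 - <<'E'
from h import *
# held case seen by the cameras, in tool axes: extent of the lid face
p,r=pose()
for n in ['scene','top','wrist']:
    s=snapshot(n); save(s,'d_%s.png'%n); W=wcloud(s) if n=='wrist' else cloud(s)
    T=(W-p)@r.as_matrix(); im=s['image'].astype(int); org=(im[...,0]>1.5*im[...,1])&(im[...,0]>2*im[...,2])
    m=org&(abs(T[...,0])<.05)&(T[...,1]>.009)&(T[...,1]<.02)&(T[...,2]>.02)&(T[...,2]<.15)
    if m.sum()>50: q=T[m]; print(n,m.sum(),np.percentile(q,[1,50,99],0).round(4).tolist(), cv2.minAreaRect((q[:,[0,2]]*1000).astype(np.float32)))
a=cv2.imread('pics/d_scene.png')[130:310,330:500]; cv2.imwrite('pics/d_c.png',np.hstack([cv2.resize(a,(380,400)),cv2.resize(cv2.imread('pics/d_wrist.png'),(420,400))]))
E
```

```text
u,y,n 0.193 -0.0001 0.0413 rot [0.12 0.05 0.27] 0.3167183262145322 59.618085622787476 [-0.63459711 -0.0459396  -1.52814551] [ 0.76  0.33  1.24 -0.63  1.9   1.99]
to near-fin, tool cm [ 0.08020339 -2.48013063  6.39524762]
scene 1155 [[-0.0298, 0.0095, 0.0357], [0.0094, 0.0135, 0.0885], [0.0308, 0.0161, 0.1272]] ((0.014217376708984375, 77.59306335449219), (103.45462036132812, 63.105045318603516), 89.23655700683594)
top 681 [[-0.0303, 0.0095, 0.0351], [-0.0074, 0.0136, 0.0878], [0.0291, 0.0181, 0.1269]] ((-0.4914817810058594, 74.22518157958984), (108.30866241455078, 61.93364715576172), 89.65603637695312)
wrist 1967 [[-0.0222, 0.0091, 0.0218], [0.0124, 0.0114, 0.0347], [0.0295, 0.0186, 0.1174]] ((22.467985153198242, 68.35050964355469), (104.99951171875, 46.84209442138672), 59.66681671142578)
```

View pics/d_c.png

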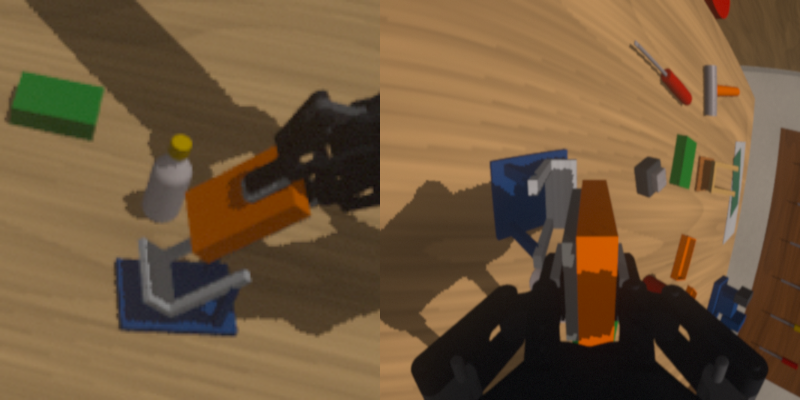

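Lid up and outwards, case closed and centred in the fingers at crop (250,205), with the bottle clear at (168,190). Lowering onto the rails.

apply_moves(
  series=[
    [0, -1.2, 0.5, 0, 0, 0.2, 0.1],
    [0, -1.0, 1.0, 0, 0, 0, 0.1],
    [0, -0.2, 1.2, 0, 0, 0, 0.1],
    [0, 0, 1.2, 0, 0, 0, 0.1],
    [0, 0, 1.2, 0, 0, 0, 0.1],
    [0, 0, 0.9, 0, 0, 0, 0.1],
    [0, 0, 0, 0, 0, 0, 0.1],
  ],
)

```text
clock: 17.47
tcp_pos: [0.5114, 0.3058, 0.1418]
ee_rot: [0.341, 0.933, 0.11, 0.039]
force: [-1.0, -0.2, -1.6]
finger_gap: 0.319
finger_force: 59.6
```

```bash
python3 chk.py
```

```text
u,y,n 0.1332 -0.0003 0.0182 rot [ 0.12  0.04 -0.03] 0.3160904578354556 59.62286353111267 [ 0.60520841 -0.01867029 -1.36017411] [ 0.74  0.34  1.34 -0.62  1.8   2.04]
to near-fin, tool cm [ 0.06400141 -0.17229945  0.4154679 ]
```

apply_moves(
  series=[
    [0, -0.2, 0.2, 0, 0, 0, 0.1],
    [0, -0.1, 0.2, 0, 0, 0, 0.1],
    [0, 0, 0.1, 0, 0, 0, 0.1],
    [0, 0, 0, 0, 0, 0, 0.1],
  ],
)

```text
clock: 18.0
tcp_pos: [0.5117, 0.3069, 0.1381]
ee_rot: [0.34, 0.933, 0.111, 0.04]
force: [0.3, 0.4, -1.4]
finger_gap: 0.316
finger_force: 59.6
```

apply_moves(
  series=[
    [0, -0.1, 0, 0, 0, 0, 0.1],
    [0, 0, 0, 0, 0, 0, 0.1],
  ],
)

```text
clock: 18.17
tcp_pos: [0.5117, 0.3072, 0.1381]
ee_rot: [0.341, 0.933, 0.11, 0.04]
force: [-0.4, -3.4, 0.1]
finger_gap: 0.317
finger_force: 59.4
```

apply_moves(
  series=[
    [0, 0, 0.1, 0, 0, 0, 0.1],
    [0, 0, 0, 0, 0, 0, 0.1],
  ],
)

```text
clock: 18.33
tcp_pos: [0.512, 0.3068, 0.1376]
ee_rot: [0.341, 0.933, 0.11, 0.041]
force: [0.4, -3.2, 1.9]
finger_gap: 0.318
finger_force: 59.7
```

```bash
python3 chk.py
```

```text
u,y,n 0.1283 -0.0005 0.0145 rot [ 0.13 -0.04 -0.07] 0.31194439920891454 59.659515023231506 [ 0.25211709 -3.74456602  3.81032218] [ 0.74  0.34  1.35 -0.62  1.79  2.04]
to near-fin, tool cm [ 0.03687303  0.19557696 -0.07156928]
```

apply_moves(
  series=[
    [0, 0, 0.1, 0, 0, 0, 0.1],
    [0, 0, 0, 0, 0, 0, 0.1],
  ],
)

```text
clock: 18.7
tcp_pos: [0.5122, 0.3063, 0.137]
ee_rot: [0.34, 0.933, 0.11, 0.041]
force: [0.2, -3.0, 5.2]
finger_gap: 0.315
finger_force: 59.8
```

apply_moves(
  series=[
    [0, 0, 0.1, 0, 0, 0, 0.1],
    [0, 0, 0, 0, 0, 0, 0.1],
  ],
)

```text
clock: 18.87
tcp_pos: [0.5124, 0.3059, 0.1365]
ee_rot: [0.34, 0.933, 0.11, 0.041]
force: [0.4, -1.8, 5.5]
finger_gap: 0.322
finger_force: 60.3
```

apply_moves(
  series=[
    [0, 0, 0.1, 0, 0, 0, 0.1],
    [0, 0, 0, 0, 0, 0, 0.1],
  ],
)

```text
clock: 19.03
tcp_pos: [0.5124, 0.3059, 0.1366]
ee_rot: [0.34, 0.933, 0.11, 0.042]
force: [-2.1, 1.1, 9.7]
finger_gap: 0.32
finger_force: 60.7
```

```bash
python3 chk.py
```

```text
u,y,n 0.1268 -0.0007 0.0146 rot [ 0.05 -0.15 -0.09] 0.32108119389603135 60.72627067565918 [-1.93931233  0.63210037  8.89266445] [ 0.74  0.34  1.35 -0.62  1.78  2.05]
to near-fin, tool cm [ 0.01640073  0.18534817 -0.21519562]
```

Seated on the ledge and rails. Release gently and back out along the slope.

apply_moves(
  series=[
    [0, 0, 0, 0, 0, 0, 0.36],
    [0, 0, 0, 0, 0, 0, 0.42],
    [0, 0, 0, 0, 0, 0, 0.5],
    [0, 0, 0, 0, 0, 0, 0.6],
    [0, 0, 0, 0, 0, 0, 0.6],
    [0, 0, -0.5, 0, 0, 0, 0.6],
    [0, 0, -1, 0, 0, 0, 0.6],
    [0, 0, -1.5, 0, 0, 0, 0.6],
  ],
)

```text
clock: 19.9
tcp_pos: [0.5074, 0.3238, 0.1573]
ee_rot: [0.341, 0.933, 0.11, 0.04]
force: [-0.0, 0.3, -0.3]
finger_gap: 0.601
finger_force: 0.0
```

apply_moves(
  series=[
    [0, 0, -2, 0, 0, 0, 0.6],
    [0, 0, -2, 0, 0, 0, 0.6],
    [0, 0, -2, 0, 0, 0, 0.6],
    [0, 0, -2, 0, 0, 0, 0.6],
    [0, 0, -2, 0, 0, 0, 0.6],
    [0, 0, 0, 0, 0, 0, 0.6],
    [0, 0, 0, 0, 0, 0, 0.6],
  ],
)

```text
clock: 20.48
tcp_pos: [0.4926, 0.3875, 0.2354]
ee_rot: [0.339, 0.933, 0.111, 0.042]
force: [0.4, 0.2, -0.6]
finger_gap: 0.599
finger_force: 0.0
```

Run:
```python
from h import *
o,M=rest(RACK)
for n in ['scene','top','wrist']:
    s=snapshot(n); save(s,'e_%s.png'%n); W=wcloud(s) if n=='wrist' else cloud(s)
    L=(W-o)@M.as_matrix()-F; a,b,y=L@U,L@N,L[...,1]; im=s['image'].astype(int); org=(im[...,0]>1.5*im[...,1])&(im[...,0]>2*im[...,2])
    m=org&(a>-.01)&(a<.11)&(b>.022)&(b<.036)&(abs(y)<.05)
    if m.sum()>50:
        pl=np.column_stack([a[m],y[m],b[m]]); A=np.column_stack([pl[:,:2],np.ones(len(pl))])
        print(n,m.sum(),np.percentile(pl,[1,50,99],0).round(4).tolist(),'slopes',np.degrees(np.linalg.lstsq(A,pl[:,2],rcond=None)[0][:2]).round(2),cv2.minAreaRect((pl[:,:2]*1000).astype(np.float32)))
    for k in ['glue','can','barblock','driver']:
        for d in finder.cut_out(n,k)[:1]: print(k,d['rect'],np.nanmedian(W[d['mask']],0).round(3))
a=cv2.imread('pics/e_scene.png')[130:310,330:500]; cv2.imwrite('pics/e_c.png',np.hstack([cv2.resize(a,(380,400)),cv2.resize(cv2.imread('pics/e_wrist.png'),(420,400))]))
```

```text
scene 1303 [[0.0002, -0.0315, 0.0228], [0.0492, -0.0037, 0.0282], [0.0914, 0.0287, 0.0307]] slopes [-0.39  0.68] ((44.80033874511719, -0.8090400695800781), (63.322532653808594, 94.69149780273438), 89.58592224121094)
glue [393.7, 191.7, 20.6, 42.1] [0.441 0.22  0.054]
can [273.6, 140.1, 27.7, 49.2] [ 0.39  -0.04   0.065]
barblock [291.9, 235.8, 19.2, 28.6] [0.572 0.039 0.029]
driver [223.2, 293.8, 98.6, 43.3] [ 0.715 -0.008  0.021]
top 743 [[0.0016, -0.0303, 0.0228], [0.0501, 0.0007, 0.0282], [0.0923, 0.0296, 0.0323]] slopes [-0.48 -0.43] ((46.89522171020508, -0.6118373870849609), (61.22255325317383, 96.66397094726562), 89.60733032226562)
glue [190.4, 216.3, 19.1, 17.1] [0.425 0.215 0.065]
can [296.0, 238.8, 24.4, 21.4] [ 0.369 -0.044  0.083]
barblock [264.3, 166.0, 20.4, 18.1] [0.557 0.036 0.031]
driver [264.1, 113.8, 51.0, 9.4] [ 0.705 -0.023  0.022]
wrist 643 [[0.0198, -0.0301, 0.0221], [0.0918, -0.007, 0.0247], [0.0935, 0.0294, 0.0273]] slopes [ 0.08 -0.07] ((67.76722717285156, -18.813331604003906), (98.916748046875, 48.944881439208984), 37.91448974609375)
glue [237.4, 253.0, 73.2, 57.2] [0.434 0.233 0.058]
can [364.0, 269.7, 41.2, 40.2] [ 0.388 -0.028  0.069]
barblock [348.7, 158.3, 38.6, 39.5] [0.56  0.05  0.028]
driver [351.7, 51.6, 66.4, 59.3] [0.707 0.01  0.016]
```

View pics/e_c.png

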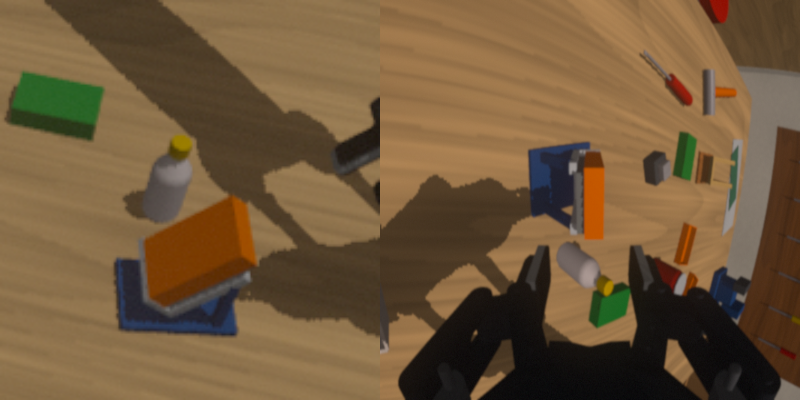

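The case stands square in the rack at crop (197,255): lid outwards at 28 mm, a = 0–92 mm, centred, gripper clear and the bystanders unmoved. Handing in.

```bash
python3 -c "
from workcell import sign_off
print(sign_off())"
```

```text
the job is handed in; nothing more can be done
None
```

The rivet case now stands closed in the blue rack, one short end on the ledge, base square against both rails and orange lid facing outwards and up; the bystanders are unmoved, and I handed the job in at about 20.5 s of the 64 s.

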